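# Take the stacked card-feed parts apart into their nests

### The arm

A 6-joint arm with a two-finger parallel gripper is mounted at the origin on the work surface. World frame = base frame: x ahead of the robot, y to its left, z up, the work surface at z = 0. Lengths are in m, angles in rad, forces in N, time in s.
With the tool pointing down it reaches from about 0.325 to 0.925 m from the base axis. Payload 3.1 kg.
Tool frame: the origin (TCP) lies midway between the tips of the shut fingers; the grasp point (between the pads) lies 19 mm behind it; z points along the fingers, y is the direction in which the jaws open and shut (so a half turn about z gives the same grasp; the last joint's range is limited). The gripper opens to 85 mm and grips with 20 to 120 N. Pads are 22 mm wide; open, the fingers measure 114 mm over their backs; the gripper's body (76 mm by 85 mm) begins 54 mm behind the grasp point. The pads swing forward as they close: fully open they stand 13 mm farther back than shut.
Start: joints at [-1.222, 0.217, 1.613, -0, 1.311, -0.112], TCP at [0.278, -0.56, 0.231] pointing down, gripper open.
Joint ranges: [-2.75, 2.75], [-0.78, 2.1], [0.31, 2.55], [-1.13, 4.27], [0.13, 2.63], [-2.58, 2.58]. Speed limits (rad/s): [2.79, 2.79, 3.14, 3.14, 3.14, 3.14].

### API

Orientations are given as [roll, pitch, yaw] about the fixed x, y, z axes, in that order (R = Rz(yaw) Ry(pitch) Rx(roll)).
In Python, from bench import state, grab_frame, calibration, finish_job gives the robot as it stands. The module is installed in compiled form; this text tells all that it offers.
- The arm moves only by the shell command python3 -m pendant 'ROWS' [OPENING] [FORCE]. ROWS is a JSON object of lists of equal length, an entry for each row: "xyz": the shift along the tool's x, y, z in cm, a list of three; "roll": the turn about the tool's z in degrees. In form: {"xyz": [[dx, dy, dz], ...], "roll": [roll, ...]}. A call has 1 to 20 rows; each row shifts and turns the pose as measured when the row begins, along the tool's axes as they then stand; what a row does not reach is not made up. A row lasts 1/8 s, in which the tool goes at most 62.5 mm and 10.7 degrees, less where a joint would pass 70% of its speed; a pose out of reach is approached as far as the arm can. A call is refused whole if a number of a shift passes 6.25 or a number of a turn 10.7, either way. A call with a gripper value outside its range is refused whole. OPENING is the opening in per cent of the stroke, from 0 (shut) to 100 (fully open), set as the call begins (- or left out, the last holds). The fingers move at their own pace and stop on an object; FORCE is the grip in N (left out, the last holds). Time passes only in rows, so rows that do not move let the fingers close. It gives the time, the measured TCP pose, the force and the opening at its end, in the units of the state.
- state(): the state, without advancing time (a new reading comes with each control period).
- grab_frame(name): name is "side" or "top" or "wrist"; returns (picture, depth): 480x640x3 uint8, blue, green, red; 480x640 float32, m along the optical axis (not along the pixel's ray), 0 where there is no reading.
- calibration(name): a dict with "camera_matrix" (3x3 intrinsics, pixels), "eye" and "orientation" of the camera in the world; the wrist camera has in their place "mount" (4x4, takes a point from camera to tool coordinates, whose origin is the TCP and whose axes are the flange's). Camera axes: x right, y down, z forward; pixel columns grow to the right and rows downward; lengths in m; the calibration is good to about 2 mm. A picture is of the moment at which its call begins: read the wrist's pose just before it. calibration takes no time and is no camera call.
- finish_job(): hands the job in, once; it reports no verdict.
The state is a dict: "t": time; "joints": joint angles; "joint_velocities": joint speeds; "joint_efforts": joint torques, N m; "position": TCP position; "tcp_rot": TCP orientation; "ft_force": force on the tool from outside, world axes, zero at the start; "wrist_torque": the same for the moment, N m; "finger_gap": finger opening in m.
Only numpy, scipy, OpenCV 4.12 (cv2) and the standard library are available. Lean on these libraries where they do the work, as an engineer would, in place of code of your own. Each camera call takes 0.05 s, during which the arm holds its last target. There are 200 camera calls.

### The job

The parts of the card-feed unit stand stacked on the bench. Take the stack apart from the top down, one part at a time, and set each part down upright and flat inside the rim of the empty nest made for its shape and size (small round, large round, square, oblong). Put the parts down rather than dropping them, do not tip any over, and leave the spray can and the screwdriver where they are.

Things in the scene. Friction and masses are not known exactly. Their poses are not given: they have to be found in the camera images.
- bush: Small plain brass cylinder, 22 mm diameter, 28 mm high, about 60 g; top of the stack. Origin: centre of its underside, z up.
- roller: Black rubber roller with a steel disc on its top, a cylinder 40 mm in diameter, 26 mm high, about 80 g; under the bush. Origin: centre of its underside, z up.
- housing: Square aluminium bearing housing, 50 x 50 mm, 26 mm high, a dark screw at each top corner, about 150 g; under the roller. Origin: centre of its underside, x and y along its sides, z up.
- plate: Dark metal base plate, 120 mm long (its x), 54 mm wide (its y), 22 mm thick, about 360 g; the bottom of the stack, lying on the table; the housing may stand off its middle. Origin: centre of its underside, z up.
- bush_nest: A fixed nest: a low tray with a grey floor and a thin black rim, round, 38 mm inside, 46 mm outside diameter. Floor 3 mm above the table, rim 4 mm thick, its top 7 mm above the table; the inside is 8 mm larger all round than the part. Origin: centre of the underside, at table height. For the bush.
- roller_nest: A fixed nest: a low tray with a grey floor and a thin black rim, round, 56 mm inside, 64 mm outside diameter. Floor 3 mm above the table, rim 4 mm thick, its top 7 mm above the table; the inside is 8 mm larger all round than the part. Origin: centre of the underside, at table height. For the roller.
- housing_nest: A fixed nest: a low tray with a grey floor and a thin black rim, square, 66 x 66 mm inside, 74 x 74 mm outside. Floor 3 mm above the table, rim 4 mm thick, its top 7 mm above the table; the inside is 8 mm larger all round than the part. Origin: centre of the underside, at table height. For the housing; x and y along its sides.
- plate_nest: A fixed nest: a low tray with a grey floor and a thin black rim, oblong, 136 (its x) x 70 mm (its y) inside, 144 x 78 mm outside. Floor 3 mm above the table, rim 4 mm thick, its top 7 mm above the table; the inside is 8 mm larger all round than the part. Origin: centre of the underside, at table height. For the plate, whose long side lies along the nest's long side, either way round.
- spray_can: Bystander: upright spray can, 52 mm diameter, 170 mm high, with a yellow label, loose. Origin: centre of its underside.
- screwdriver: Bystander: screwdriver about 170 mm long with a red handle, lying loose on the table. Its x runs along it, tip to +x.

How it is judged:
On the way, in this order (a step that is already met when the one before it is completed fails the run):
1. the small brass bush lies flat in its own nest, released (horizontal distance between bush and bush_nest below 0.012 m and z of bush in the frame of bush_nest below 0.0045 m and angle between bush's own z axis and vertical below 0.05 rad and contact force between the fingers and bush below 0.2 N and linear speed of bush below 0.02 m/s), for 0.2 s.
2. the rubber roller lies flat in its own nest, released (horizontal distance between roller and roller_nest below 0.012 m and z of roller in the frame of roller_nest below 0.0045 m and angle between roller's own z axis and vertical below 0.05 rad and contact force between the fingers and roller below 0.2 N and linear speed of roller below 0.02 m/s), for 0.2 s.
3. the square housing lies flat in its own nest, released (horizontal distance between housing and housing_nest below 0.012 m and z of housing in the frame of housing_nest below 0.0045 m and angle between housing's own z axis and vertical below 0.05 rad and contact force between the fingers and housing below 0.2 N and linear speed of housing below 0.02 m/s), for 0.2 s.
4. the long base plate lies flat in its own nest, released (horizontal distance between plate and plate_nest below 0.012 m and z of plate in the frame of plate_nest below 0.0045 m and angle between plate's own z axis and vertical below 0.05 rad and angle between the x axis of plate and the x axis of plate_nest, either way round below 0.2 rad and contact force between the fingers and plate below 0.2 N and linear speed of plate below 0.02 m/s), for 0.2 s.
At the end, for the whole second after the job is handed in: All four parts lie flat and upright inside the rims of their own nests (centre within 12 mm of the nest's centre, underside less than 4.5 mm above the table, tilt under 0.05 rad; the plate's long side within 0.2 rad of the nest's), released and at rest (under 0.02 m/s) (all of step 1 and all of step 2 and all of step 3 and all of step 4); the robot touches nothing.
It fails at once if a part of the stack is tipped over (tilted more than 0.7 rad) (angle between any of bush, roller, housing, plate's own z axis and vertical above 0.7 rad).
It fails at once if a part is dropped into its nest (falling free more than 25 mm above the nest's floor) ((contact force between bush and anything else below 0.001 N and z of bush in the frame of bush_nest above 0.028 m and horizontal distance between bush and bush_nest below 0.03 m) or (contact force between roller and anything else below 0.001 N and z of roller in the frame of roller_nest above 0.028 m and horizontal distance between roller and roller_nest below 0.03 m) or (contact force between housing and anything else below 0.001 N and z of housing in the frame of housing_nest above 0.028 m and horizontal distance between housing and housing_nest below 0.03 m) or (contact force between plate and anything else below 0.001 N and z of plate in the frame of plate_nest above 0.028 m and horizontal distance between plate and plate_nest below 0.03 m)).
It fails at once if the spray can or the screwdriver is moved more than 30 mm (distance of any of spray_can, screwdriver from where it was at the start of the episode above 0.03 m).
It also fails if it takes over 109 s, if anything falls off the work surface, if the arm or the gripper's body presses on something with over 40 N, if the wrist force passes 120 N, or if a joint passes its speed limit or range.

## Working session

There is one attempt and no reset: what is moved stays moved. The work goes in short steps, Python scripts to look and compute and a shell command to move; the robot and the scene stay as the last step left them, time stands still between calls to the robot, and variables do not carry over. Pictures are saved under pics/ and viewed, about 12 in all and at most 16, crops included, and the job is handed in when it is done.

```bash
mkdir -p pics; python3 - <<'E'
from bench import *
import cv2,numpy as np
for n in ("top","side"):
    p,d=grab_frame(n); cv2.imwrite(f"pics/{n}1.png",p); np.save(f"pics/{n}1.npy",d)
    print(calibration(n))
print(calibration("wrist")); print(state())
E
```

```text
{'camera_matrix': array([[564.38212801,   0.        , 324.16423773],
       [  0.        , 564.38212801, 230.959845  ],
       [  0.        ,   0.        ,   1.        ]]), 'eye': array([0.38527591, 0.06617515, 1.40914743]), 'orientation': array([-3.02911883e+00, -2.69213775e-04, -1.57517415e+00])}
{'camera_matrix': array([[447.49742447,   0.        , 328.63752263],
       [  0.        , 447.49742447, 246.27177537],
       [  0.        ,   0.        ,   1.        ]]), 'eye': array([0.49151013, 0.68848315, 0.70007111]), 'orientation': array([-2.35195754, -0.018007  , -3.05352974])}
{'camera_matrix': array([[333.28929946,   0.        , 319.62251493],
       [  0.        , 333.28929946, 240.10949993],
       [  0.        ,   0.        ,   1.        ]]), 'mount': array([[-8.39920439e-04, -9.53839762e-01, -3.00314839e-01,
         7.73604096e-02],
       [ 9.99999464e-01, -9.83139447e-04,  3.25783127e-04,
         8.08781466e-04],
       [-6.05996265e-04, -3.00314404e-01,  9.53840076e-01,
        -1.43206770e-01],
       [ 0.00000000e+00,  0.00000000e+00,  0.00000000e+00,
         1.00000000e+00]])}
{'t': 0.1, 'joints': array([-1.22218628e+00,  2.17714290e-01,  1.61479899e+00,  2.65343301e-05,
        1.31132160e+00, -1.12198586e-01]), 'joint_velocities': array([-0.00018711, -0.00163498, -0.00299614,  0.00112774, -0.00151087,
       -0.0011704 ]), 'joint_efforts': array([-9.48947345e-04, -3.98072648e+01, -3.04969811e+01, -3.71926490e-05,
        4.22828423e-03,  1.10614766e-05]), 'position': array([ 0.27768976, -0.5590839 ,  0.23006358]), 'tcp_rot': array([-3.13936740e+00, -2.76516269e-04,  4.60801489e-01]), 'ft_force': array([-0.89487243, -0.0867518 , -0.05348184]), 'wrist_torque': array([ 0.04203691, -0.02437773,  0.01337096]), 'finger_gap': 0.08580200453202741}
```

View pics/top1.png

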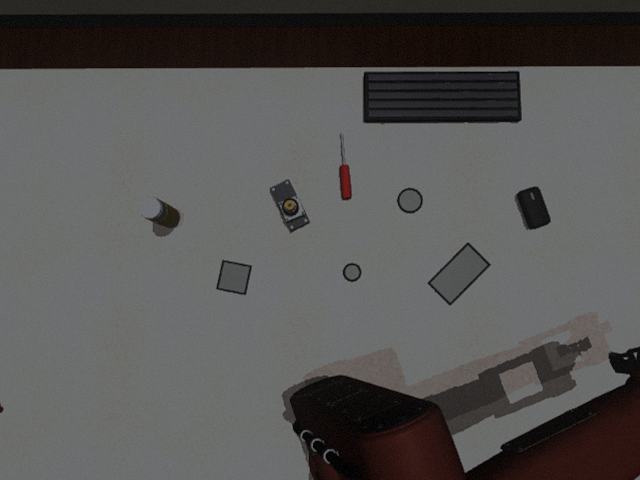

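View pics/side1.png

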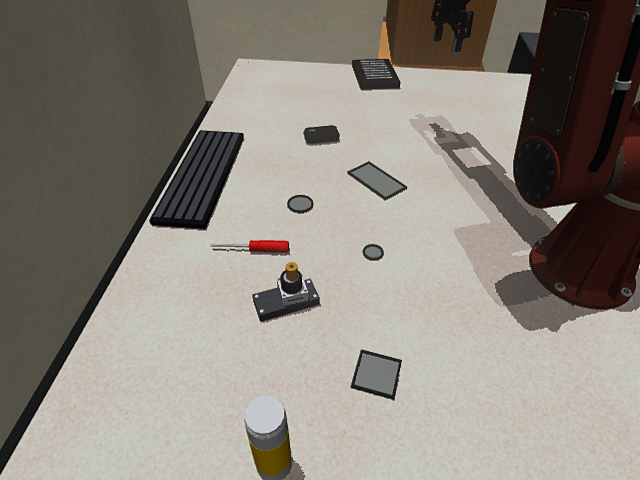

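The top view shows the stack at about (290,206), the square nest (234,277), the bush nest (352,272), the roller nest (410,200) and the plate nest (459,274). The can is at (160,212) and the screwdriver at (344,170). Next I'll measure these.

```bash
cat > h.py <<'E'
from bench import *
import cv2,numpy as np
from scipy.spatial.transform import Rotation as R
def cam(n,s=None):
    c=calibration(n);K=c["camera_matrix"]
    if n=="wrist":
        T=np.eye(4);T[:3,:3]=R.from_euler("xyz",s["tcp_rot"]).as_matrix();T[:3,3]=s["position"]
        T=T@c["mount"];return K,T[:3,:3],T[:3,3]
    return K,R.from_euler("xyz",c["orientation"]).as_matrix(),c["eye"]
def proj(px,z,n,s=None):
    """pixels -> world at height z"""
    K,Rm,e=cam(n,s);px=np.atleast_2d(np.array(px,float))
    r=np.c_[px,np.ones(len(px))]@np.linalg.inv(K).T@Rm.T
    return e+r*((z-e[2])/r[:,2])[:,None]
def rect(pts):
    """centre, sides, angle of the long side (deg)"""
    b=cv2.minAreaRect((pts[:,:2]*1000).astype(np.float32));q=cv2.boxPoints(b);e=[q[1]-q[0],q[2]-q[1]]
    l=max(e,key=np.linalg.norm);return np.round(q.mean(0),1),np.round(b[1],1),round(np.degrees(np.arctan2(l[1],l[0]))%180,1)
def to(s,p):
    """world target -> shift in tool axes, cm"""
    return np.round(R.from_euler("xyz",s["tcp_rot"]).as_matrix().T@(np.array(p)-s["position"])*100,2)
E
python3 - <<'E'
from h import *
p=cv2.imread("pics/top1.png")
g=cv2.cvtColor(p,cv2.COLOR_BGR2GRAY)
print("bg",np.median(g))
m=(g<0.78*np.median(g)).astype(np.uint8)
m[:130]=0;m[310:]=0
for c in cv2.findContours(m,cv2.RETR_EXTERNAL,cv2.CHAIN_APPROX_NONE)[0]:
    if cv2.contourArea(c)<80: continue
    pt=c[:,0,:]
    print(pt.mean(0).round(),*rect(proj(pt,0.005,"top")))
d=np.load("pics/top1.npy")
for u,v in [(290,206),(283,188),(299,226),(285,193),(160,210)]: print(u,v,d[v,u], d[v,u] and proj([u,v],0,"top")[0][:2])
c=cv2.resize(p[165:245,240:380],None,fx=5.7,fy=5.7,interpolation=cv2.INTER_CUBIC)
cv2.imwrite("pics/crop1.png",cv2.convertScaleAbs(c,alpha=1.8))
E
```

```text
bg 108.0
[352. 272.] [441.   -3.6] [44.8 44.6] 89.7
[234. 277.] [429.9 290.1] [76.6 75.9] 78.5
[458. 273.] [ 436.4 -267.9] [ 79.9 146. ] 133.8
[163. 218.] [574.5 471.5] [79.2 81.9] 150.5
[409. 200.] [ 620.9 -149.6] [62.2 65.2] 134.5
[532. 208.] [ 600.8 -458. ] [103.6  69.7] 16.9
[290. 207.] [608.6 155.6] [126.8  61.7] 26.3
[343. 168.] [710.   14.6] [171.7  28.5] 3.9
290 206 1.3241224 [0.60824165 0.15109361]
283 188 1.4065965 [0.65445947 0.16894552]
299 226 1.3990865 [0.55726572 0.12833501]
285 193 1.407314 [0.64158695 0.16383302]
160 210 1.2574724 [0.59945599 0.47905799]
```

View pics/crop1.png

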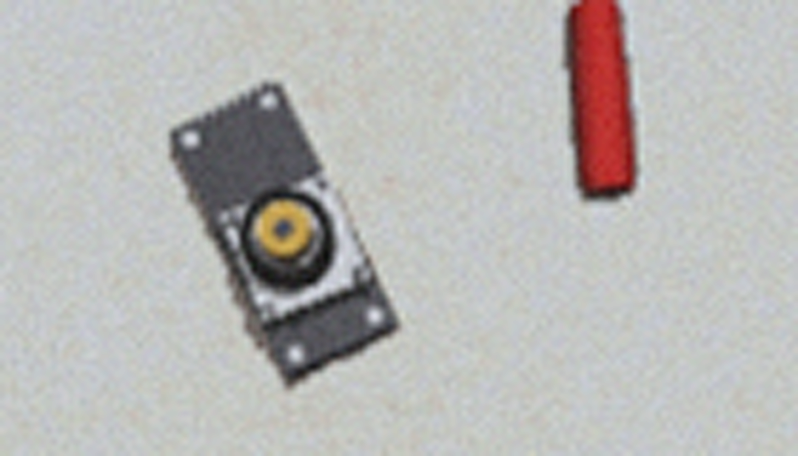

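The enlarged crop shows the plate corners at (170,133), (272,82), (398,325) and (290,383). The bush top is centred at (283,229), and the housing sits toward the lower end of the plate. I'll project those points and go above the stack.

```bash
python3 - <<'E'
from h import *
f=lambda q:np.array(q)/5.7+[240,165]
print(rect(proj(f([(170,133),(272,82),(398,325),(290,383)]),.022,"top")))
b=proj(f([(283,229)]),.102,"top")[0];print(b)
s=state();print(s["tcp_rot"]*57.3, to(s,[b[0],b[1],.20]))
E
```

```text
(array([605.8, 151.6], dtype=float32), array([122.2,  53.2]), np.float32(27.1))
[0.59405992 0.14577361 0.102     ]
[-1.79885752e+02 -1.58443822e-02  2.64039253e+01] [ 59.68 -49.06   3.13]
```

```bash
python3 -m pendant '{"xyz":[[4,-3.3,0.2],[4,-3.3,0.2],[4,-3.3,0.2],[4,-3.3,0.2],[4,-3.3,0.2],[4,-3.3,0.2],[4,-3.3,0.2],[4,-3.3,0.2],[4,-3.3,0.2],[4,-3.3,0.2],[4,-3.3,0.2],[4,-3.3,0.2],[4,-3.3,0.2],[4,-3.3,0.2],[3.7,-2.9,0.2]],"roll":[0,0,0,0,0,0,0,0,0,0,0,0,0,0,0]}' 100 40
python3 - <<'E'
from h import *
print(to(state(),[.594,.146,.2]))
E
```

```text
t: 1.98
position: [0.6, 0.1667, 0.1942]
tcp_rot: [-3.134, 0.004, 0.454]
ft_force: [0.9, -0.1, -0.0]
finger_gap: 0.0854
[-1.45  1.6  -0.58]
```

```bash
python3 -m pendant '{"xyz":[[-1.4,1.6,-0.6],[0,0,0]],"roll":[0,0]}'
python3 - <<'E'
from h import *
s=state();p,d=grab_frame("wrist");cv2.imwrite("pics/w1.png",p);np.save("pics/w1.npy",d);import pickle;pickle.dump(s,open("pics/w1.pkl","wb"))
print(to(s,[.594,.146,.2]),s["position"],s["tcp_rot"])
E
```

```text
t: 2.22
position: [0.5939, 0.1488, 0.1981]
tcp_rot: [-3.133, 0.006, 0.459]
ft_force: [-0.6, -1.3, -0.0]
finger_gap: 0.0851
[-0.12  0.25 -0.2 ] [0.59391911 0.14875495 0.19805504] [-3.13304542  0.0064701   0.45896547]
```

View pics/w1.png

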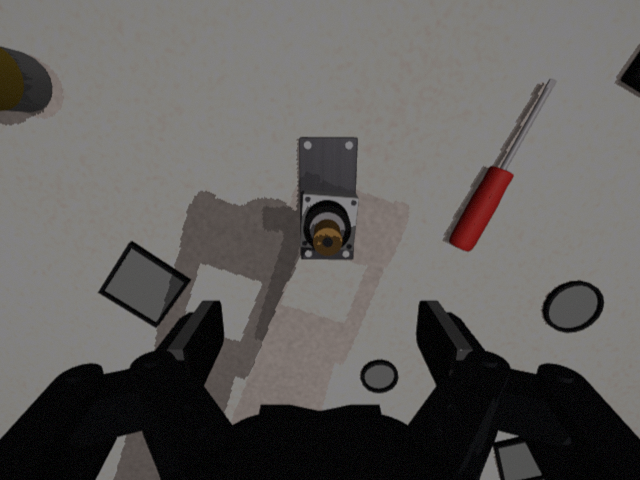

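The wrist view shows the bush top at about (328,241). The roller behind it is at (326,222), the housing at (329,225), and the plate is aligned with the tool.

```bash
python3 - <<'E'
from h import *
import pickle
s=pickle.load(open("pics/w1.pkl","rb"));d=np.load("pics/w1.npy")
K,Rm,e=cam("wrist",s)
v,u=np.mgrid[120:290,270:390];z=d[120:290,270:390]
P=np.stack([(u-K[0,2])*z/K[0,0],(v-K[1,2])*z/K[1,1],z],-1)@Rm.T+e
P=P[z>0]
for n,a,b in(("bush",.095,.11),("roller",.068,.08),("housing",.043,.053),("plate",.016,.028)):
    q=P[(P[:,2]>a)&(P[:,2]<b)];print(n,len(q),q[:,2].mean() if len(q) else 0, rect(q) if len(q)>4 else 0)
print(proj([328,241],.102,"wrist",s)[0], to(s,[*proj([328,241],.102,"wrist",s)[0][:2],.083]))
E
```

```text
bush 704 0.10236339143754186 (array([596.8, 143.8], dtype=float32), array([21.9, 21.4]), np.float32(27.7))
roller 1045 0.07464199876395573 (array([600.1, 145.6], dtype=float32), array([35.7, 39.2]), np.float32(116.5))
housing 1066 0.04851362321845107 (array([597.5, 142.2], dtype=float32), array([50.3, 50. ]), np.float32(22.0))
plate 3644 0.02273259648429886 (array([609.9, 149.1], dtype=float32), array([118.8,  54. ]), np.float32(26.1))
[0.59738261 0.14336032 0.102     ] [ 0.15  0.74 11.5 ]
```

```bash
python3 -m pendant '{"xyz":[[0.1,0.7,0],[0,0,3],[0,0,3],[0,0,2.5],[0,0,1],[0,0,0]],"roll":[0,0,0,0,0,0]}'
python3 - <<'E'
from h import *
s=state();print(to(s,[.5970,.1437,.082]),R.from_euler("xyz",s["tcp_rot"]).as_matrix()[:,2])
E
```

```text
t: 3.02
position: [0.5988, 0.138, 0.1027]
tcp_rot: [-3.134, 0.002, 0.451]
ft_force: [-1.0, -0.9, 0.5]
finger_gap: 0.0855
[ 0.09 -0.58  2.07] [-0.00476681  0.00619081 -0.99996948]
```

```bash
python3 -m pendant '{"xyz":[[0.1,-0.5,1],[0,0,0.8],[0,0,0],[0,0,0]],"roll":[0,0,0,0]}'
python3 - <<'E'
from h import *
s=state();print(to(s,[.5970,.1437,.082]),s["position"])
E
```

```text
t: 3.52
position: [0.5996, 0.1436, 0.0867]
tcp_rot: [-3.136, -0.004, 0.451]
ft_force: [-0.1, -0.1, 0.7]
finger_gap: 0.0855
[-0.24 -0.12  0.47] [0.59964915 0.14359998 0.08669034]
```

```bash
python3 -m pendant '{"xyz":[[-0.2,-0.1,0.4],[0,0,0]],"roll":[0,0]}'
python3 -m pendant '{"xyz":[[0,0,0],[0,0,0],[0,0,0],[0,0,0],[0,0,0],[0,0,0]],"roll":[0,0,0,0,0,0]}' 0 30
python3 - <<'E'
from h import *
s=state();print(to(s,[.5970,.1437,.082]),s["position"],s["ft_force"])
E
```

```text
t: 3.78
position: [0.5976, 0.1437, 0.083]
tcp_rot: [-3.136, -0.004, 0.451]
ft_force: [0.3, -0.5, 0.3]
finger_gap: 0.0853
t: 4.53
position: [0.5979, 0.1438, 0.0834]
tcp_rot: [-3.136, -0.005, 0.451]
ft_force: [0.9, 0.5, -0.7]
finger_gap: 0.0205
[-0.08 -0.03  0.14] [0.59786515 0.14382868 0.08335973] [ 0.91879776  0.47330741 -0.74811731]
```

```bash
python3 -m pendant '{"xyz":[[0,0,-1],[0,0,-2],[0,0,-2],[0,0,-1],[0,0,0]],"roll":[0,0,0,0,0]}'
python3 - <<'E'
from h import *
s=state();print(to(s,[.442,-.003,.13]),s["finger_gap"])
E
```

```text
t: 5.15
position: [0.5989, 0.1434, 0.1496]
tcp_rot: [-3.137, -0.008, 0.451]
ft_force: [-0.2, 0.4, -0.4]
finger_gap: 0.0204
[-20.52   6.35   1.76] 0.020417028824941327
```

```bash
python3 -m pendant '{"xyz":[[-2.5,0.8,0],[-4,1.2,0],[-4,1.2,0],[-4,1.2,0.5],[-3.5,1.1,0.5],[-1.5,0.5,0],[0,0,0]],"roll":[0,0,0,0,0,0,0]}'
python3 - <<'E'
from h import *
import pickle
s=state();p,d=grab_frame("wrist");cv2.imwrite("pics/w2.png",p);np.save("pics/w2.npy",d);pickle.dump(s,open("pics/w2.pkl","wb"))
print(to(s,[.442,-.003,.10]),s["finger_gap"])
E
```

```text
t: 6.02
position: [0.4448, 0.0015, 0.1358]
tcp_rot: [-3.137, -0.008, 0.452]
ft_force: [0.3, 0.1, -0.4]
finger_gap: 0.0205
[-0.48  0.3   3.58] 0.02052747799031913
```

View pics/w2.png

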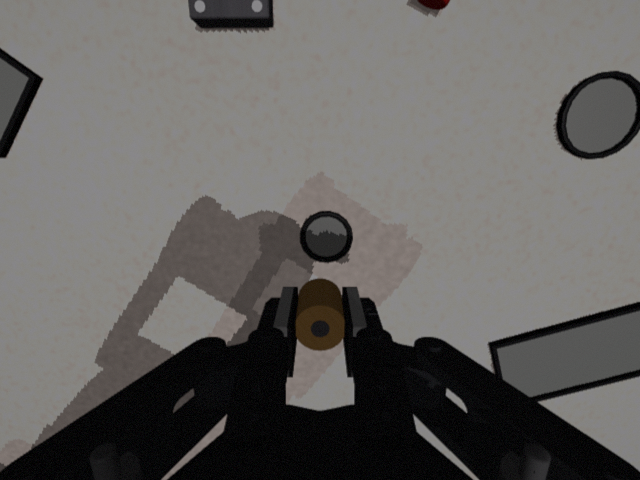

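The nest shows at about (326,237), and the bush is held upright with its top at (320,328).

```bash
python3 - <<'E'
from h import *
import pickle
s=pickle.load(open("pics/w2.pkl","rb"))
n=proj([326,237],.006,"wrist",s)[0];b=proj([320,328],s["position"][2]-.0087+.028,"wrist",s)[0]
print(n,b,(n-b)*100, proj([600,115],.006,"wrist",s)[0])
t=s["position"]+(n-b);print(to(s,[t[0],t[1],.03]),to(state(),[t[0],t[1],.03]))
E
```

```text
[ 0.44305309 -0.0057341   0.006     ] [4.44408161e-01 9.77677419e-05 1.55117350e-01] [ -0.13550665  -0.58318641 -14.91173495] [ 0.62260995 -0.15181859  0.006     ]
[-0.46  0.52 10.58] [-0.53  0.52 10.59]
```

```bash
python3 -m pendant '{"xyz":[[-0.4,0.4,1.5],[0,0,3],[0,0,3],[0,0,2],[0,0,0.7],[0,0,0],[0,0,0]],"roll":[0,0,0,0,0,0,0]}'
python3 - <<'E'
from h import *
s=state();print(to(s,[.4434,-.0043,.0125]),s["ft_force"])
E
```

```text
t: 6.95
position: [0.4499, -0.0011, 0.0298]
tcp_rot: [-3.139, -0.013, 0.458]
ft_force: [0.1, -1.0, -1.3]
finger_gap: 0.0206
[-0.74  0.01  1.72] [ 0.06268033 -1.0004925  -1.33322328]
```

```bash
python3 -m pendant '{"xyz":[[-0.7,0,0.5],[0,0,0.6],[0,0,0],[0,0,0]],"roll":[0,0,0,0]}'
python3 - <<'E'
from h import *
s=state();print(to(s,[.4434,-.0043,.012]),s["ft_force"],s["position"])
E
```

```text
t: 7.45
position: [0.4449, -0.0047, 0.0197]
tcp_rot: [-3.141, -0.016, 0.458]
ft_force: [-0.1, -0.2, -1.3]
finger_gap: 0.0205
[-0.13 -0.1   0.77] [-0.1006729  -0.24022611 -1.29344811] [ 0.44490567 -0.00469941  0.01974177]
```

```bash
python3 -m pendant '{"xyz":[[-0.1,0,0.5],[0,0,0.2],[0,0,0.1],[0,0,0]],"roll":[0,0,0,0]}'
python3 - <<'E'
from h import *
s=state();print(to(s,[.4434,-.0043,.012]),s["ft_force"],s["position"])
E
```

```text
t: 7.95
position: [0.4448, -0.0051, 0.0123]
tcp_rot: [-3.141, -0.017, 0.458]
ft_force: [-0.6, 0.4, 0.1]
finger_gap: 0.0207
[-0.09 -0.14  0.03] [-0.64989901  0.35137867  0.05495479] [ 0.44480345 -0.00512761  0.0123308 ]
```

```bash
python3 -m pendant '{"xyz":[[0,0,0.15],[0,0,0]],"roll":[0,0]}'
python3 -m pendant '{"xyz":[[0,0,0],[0,0,0],[0,0,0]],"roll":[0,0,0]}' 55
python3 -m pendant '{"xyz":[[0,0,-1],[0,0,-2.5],[0,0,-3],[0,0,-3],[0,0,-1],[0,0,0]],"roll":[0,0,0,0,0,0]}' 100
python3 - <<'E'
from h import *
import pickle
s=state();p,d=grab_frame("wrist");cv2.imwrite("pics/w3.png",p);np.save("pics/w3.npy",d);pickle.dump(s,open("pics/w3.pkl","wb"))
print(to(s,[.6001,.1456,.16]),s["finger_gap"])
E
```

```text
t: 8.2
position: [0.4453, -0.0051, 0.0124]
tcp_rot: [-3.141, -0.016, 0.458]
ft_force: [-0.0, -0.3, -0.6]
finger_gap: 0.0207
t: 8.57
position: [0.4457, -0.0051, 0.0122]
tcp_rot: [-3.142, -0.017, 0.458]
ft_force: [-0.7, 0.6, -0.8]
finger_gap: 0.0469
t: 9.32
position: [0.4435, -0.0059, 0.1215]
tcp_rot: [-3.141, -0.017, 0.458]
ft_force: [-0.5, 0.7, -0.2]
finger_gap: 0.0853
[20.8  -6.67 -3.5 ] 0.08532495823152354
```

View pics/w3.png

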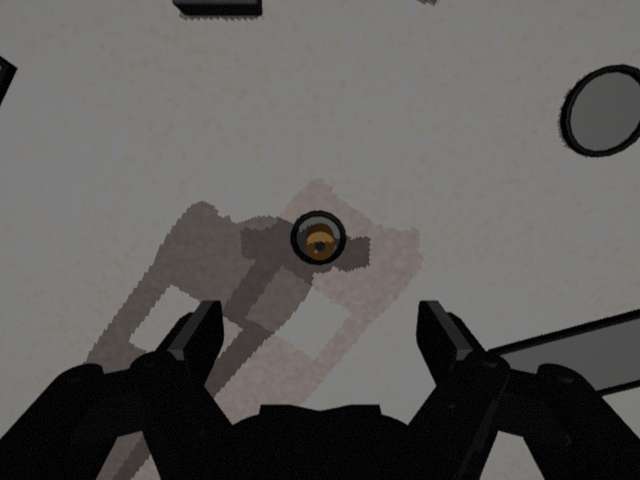

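The bush stands upright in its nest: bush top at (319,242), nest at (318,238). Back to the stack for the roller.

```bash
python3 -m pendant '{"xyz":[[2,-0.7,-2],[4,-1.3,-1.2],[4,-1.3,-0.5],[4,-1.3,0],[4,-1.3,0],[2.2,-0.7,0],[0.5,0,0],[0,0,0]],"roll":[0,0,0,0,0,0,0,0]}'
python3 - <<'E'
from h import *
import pickle
s=pickle.load(open("pics/w3.pkl","rb"))
print(proj([319,242],.031,"wrist",s),proj([318,238],.006,"wrist",s))
s=state();p,d=grab_frame("wrist");cv2.imwrite("pics/w4.png",p)
K,Rm,e=cam("wrist",s)
v,u=np.mgrid[60:400,240:420];z=d[60:400,240:420]
P=np.stack([(u-K[0,2])*z/K[0,0],(v-K[1,2])*z/K[1,1],z],-1)@Rm.T+e
P=P[z>0]
for n,a,b in(("roller",.068,.08),("housing",.043,.053),("plate",.016,.028)):
    q=P[(P[:,2]>a)&(P[:,2]<b)];print(n,len(q),q[:,2].mean() if len(q) else 0, rect(q) if len(q)>4 else 0)
print(s["position"],s["tcp_rot"],to(s,[.6001,.1456,.0545]))
E
```

```text
t: 10.38
position: [0.5949, 0.148, 0.1453]
tcp_rot: [-3.131, 0.008, 0.456]
ft_force: [1.1, -0.3, -0.8]
finger_gap: 0.0851
[[ 0.44714737 -0.00460444  0.031     ]] [[ 0.44302782 -0.00568711  0.006     ]]
roller 2660 0.07471064338352641 (array([598.4, 144.4], dtype=float32), array([40.1, 38.9]), np.float32(24.8))
housing 1464 0.04854062960205471 (array([597.6, 142.3], dtype=float32), array([50.3, 50.1]), np.float32(21.6))
plate 4963 0.02274414431905197 (array([609.9, 149.3], dtype=float32), array([119.5,  54.1]), np.float32(25.8))
[0.59488327 0.1480318  0.14526275] [-3.13129235  0.0077069   0.45606247] [0.43 0.54 9.07]
```

View pics/w4.png

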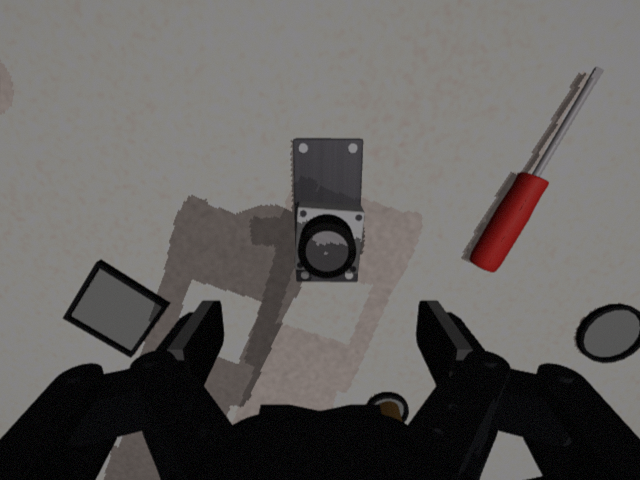

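The roller is still on the housing and undisturbed, with its centre at (327,246). Descending.

```bash
python3 -m pendant '{"xyz":[[0.1,0.4,2],[0,0,3],[0,0,1.5],[0,0,0],[0,0,0]],"roll":[0,0,0,0,0]}'
python3 - <<'E'
from h import *
s=state();print(to(s,[.5984,.1444,.0545]),s["ft_force"])
E
```

```text
t: 11.05
position: [0.5939, 0.1415, 0.0756]
tcp_rot: [-3.131, 0.011, 0.453]
ft_force: [-0.5, -0.2, -0.5]
finger_gap: 0.0853
[ 0.56 -0.04  2.11] [-0.51343025 -0.21963081 -0.50249535]
```

```bash
python3 -m pendant '{"xyz":[[0.6,0,1],[0,0,0.8],[0,0,0],[0,0,0]],"roll":[0,0,0,0]}'
python3 - <<'E'
from h import *
s=state();print(to(s,[.5984,.1444,.0545]),s["ft_force"])
E
```

```text
t: 11.55
position: [0.6014, 0.1448, 0.0586]
tcp_rot: [-3.132, 0.007, 0.453]
ft_force: [0.4, -0.4, -0.0]
finger_gap: 0.0853
[-0.28 -0.09  0.42] [ 0.43665416 -0.39783068 -0.02380379]
```

```bash
python3 -m pendant '{"xyz":[[-0.2,-0.1,0.3],[0,0,0],[0,0,0]],"roll":[0,0,0]}'
python3 -m pendant '{"xyz":[[0,0,0],[0,0,0],[0,0,0],[0,0,0],[0,0,0]],"roll":[0,0,0,0,0]}' 0 30
python3 -m pendant '{"xyz":[[0,0,-1],[0,0,-2],[0,0,-2],[0,0,-2],[0,0,-1],[0,0,0]],"roll":[0,0,0,0,0,0]}'
python3 - <<'E'
from h import *
s=state();print(to(s,[.622,-.150,.12]),s["finger_gap"])
E
```

```text
t: 11.92
position: [0.5992, 0.1449, 0.056]
tcp_rot: [-3.133, 0.006, 0.453]
ft_force: [0.3, 0.3, -0.3]
finger_gap: 0.0853
t: 12.55
position: [0.5996, 0.1449, 0.0565]
tcp_rot: [-3.133, 0.005, 0.453]
ft_force: [0.3, -0.3, 0.2]
finger_gap: 0.0389
t: 13.3
position: [0.6016, 0.1446, 0.1445]
tcp_rot: [-3.134, 0.001, 0.453]
ft_force: [0.6, -0.4, -0.9]
finger_gap: 0.039
[-11.05  27.4    2.27] 0.03896337744702703
```

```bash
python3 -m pendant '{"xyz":[[-0.8,2,0],[-1.6,4,0],[-1.6,4,0],[-1.6,4,0],[-1.6,4,0],[-1.6,4,0],[-1.4,3.4,0],[-0.5,1.2,0],[0,0,0],[0,0,0]],"roll":[0,0,0,0,0,0,0,0,0,0]}'
python3 - <<'E'
from h import *
import pickle
s=state();p,d=grab_frame("wrist");cv2.imwrite("pics/w5.png",p);pickle.dump(s,open("pics/w5.pkl","wb"))
print(to(s,[.622,-.150,.10]),s["finger_gap"],s["tcp_rot"])
E
```

```text
t: 14.55
position: [0.614, -0.1572, 0.1327]
tcp_rot: [-3.126, 0.017, 0.451]
ft_force: [-0.5, 0.2, -0.5]
finger_gap: 0.0386
[ 1.09 -0.25  3.25] 0.038623830000775 [-3.12578352  0.0166022   0.45112144]
```

View pics/w5.png

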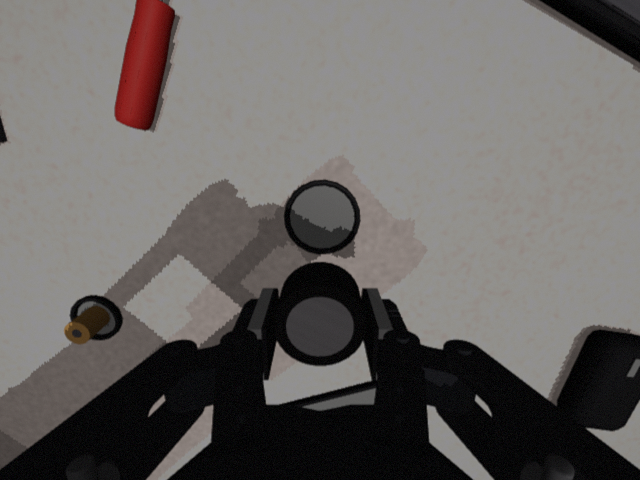

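The nest is at (323,217), and the held roller's top is at about (320,329).

```bash
python3 - <<'E'
from h import *
import pickle
s=pickle.load(open("pics/w5.pkl","rb"))
n=proj([323,217],.006,"wrist",s)[0];b=proj([320,329],s["position"][2]-.008+.026,"wrist",s)[0]
print(n,b,s["position"]);t=s["position"]+(n-b);print(t,to(state(),[t[0],t[1],.03]))
E
python3 -m pendant '{"xyz":[[0.5,-0.1,2],[0.4,0,3],[0,0,2.5],[0,0,1],[0,0,0],[0,0,0]],"roll":[0,0,0,0,0,0]}'
python3 - <<'E'
from h import *
s=state();print(to(s,[.622,-.151,.012]),s["ft_force"])
E
```

```text
[ 0.62417294 -0.15417672  0.006     ] [ 0.61288392 -0.15913879  0.15066267] [ 0.61400817 -0.15720739  0.13266267]
[ 0.6252972  -0.15224533 -0.012     ] [ 1.39  0.22 10.25]
t: 15.35
position: [0.6204, -0.1444, 0.0419]
tcp_rot: [-3.124, 0.017, 0.459]
ft_force: [0.3, 0.3, -0.6]
finger_gap: 0.0386
[-0.1   0.71  2.98] [ 0.33699951  0.28016385 -0.63286459]
```

```bash
python3 -m pendant '{"xyz":[[0.1,0.8,1],[0,0,0.9],[0,0,0],[0,0,0]],"roll":[0,0,0,0]}'
python3 - <<'E'
from h import *
s=state();print(to(s,[.6235,-.152,.011]),s["ft_force"])
E
```

```text
t: 15.85
position: [0.6267, -0.1525, 0.0238]
tcp_rot: [-3.127, 0.014, 0.459]
ft_force: [0.3, 0.2, -0.5]
finger_gap: 0.0389
[-0.24 -0.17  1.29] [ 0.25246569  0.1802373  -0.4648562 ]
```

```bash
python3 -m pendant '{"xyz":[[-0.2,-0.1,0.7],[0,0,0.3],[0,0,0.2],[0,0,0]],"roll":[0,0,0,0]}'
python3 - <<'E'
from h import *
s=state();print(to(s,[.6235,-.152,.011]),s["ft_force"])
E
```

```text
t: 16.35
position: [0.6243, -0.1525, 0.0116]
tcp_rot: [-3.128, 0.013, 0.459]
ft_force: [0.0, -0.2, 1.2]
finger_gap: 0.0383
[-0.05 -0.08  0.07] [ 0.03050223 -0.1637816   1.2147519 ]
```

```bash
python3 -m pendant '{"xyz":[[0,0,0.1],[0,0,0]],"roll":[0,0]}'
python3 -m pendant '{"xyz":[[0,0,0],[0,0,0],[0,0,0]],"roll":[0,0,0]}' 75
python3 -m pendant '{"xyz":[[0,0,-1],[0,0,-2.5],[0,0,-3],[0,0,-3],[0,0,-1],[0,0,0]],"roll":[0,0,0,0,0,0]}' 100
python3 - <<'E'
from h import *
import pickle
s=state();p,d=grab_frame("wrist");cv2.imwrite("pics/w6.png",p)
K,Rm,e=cam("wrist",s)
v,u=np.mgrid[120:300,240:420];z=d[120:300,240:420]
P=np.stack([(u-K[0,2])*z/K[0,0],(v-K[1,2])*z/K[1,1],z],-1)@Rm.T+e
P=P[z>0];q=P[(P[:,2]>.024)&(P[:,2]<.036)];print(len(q),q[:,2].mean(),q[:,2].std(),rect(q))
q=P[(P[:,2]>.0055)&(P[:,2]<.01)&(np.hypot(P[:,0]-.623,P[:,1]+.152)<.045)];print("nest",len(q),rect(q))
print(to(s,[.5976,.1423,.16]),s["finger_gap"],s["tcp_rot"])
E
```

```text
t: 16.6
position: [0.6245, -0.1526, 0.0117]
tcp_rot: [-3.128, 0.013, 0.459]
ft_force: [-0.2, 0.0, -0.3]
finger_gap: 0.0386
t: 16.98
position: [0.625, -0.1527, 0.0117]
tcp_rot: [-3.129, 0.012, 0.459]
ft_force: [-0.2, 0.1, -0.2]
finger_gap: 0.0642
t: 17.73
position: [0.6269, -0.1534, 0.1215]
tcp_rot: [-3.129, 0.012, 0.459]
ft_force: [0.4, 0.0, -0.7]
finger_gap: 0.0857
2212 0.029741484824340764 0.0009306985048827387 (array([ 624.1, -153.7], dtype=float32), array([39.5, 39.8]), np.float32(164.8))
nest 1135 (array([ 622.8, -153.5], dtype=float32), array([63. , 62.8]), np.float32(66.0))
[ 10.42 -27.85  -3.62] 0.08565582309898813 [-3.1291125   0.01168323  0.45874907]
```

View pics/w6.png

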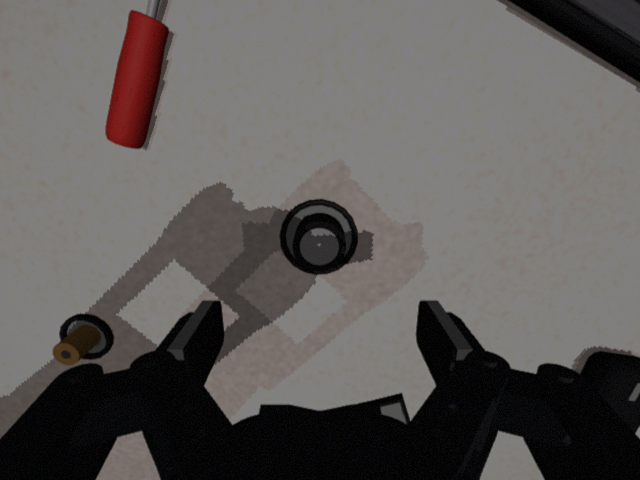

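The roller is flat at z 0.0297, 1.3 mm off centre in its nest. Back for the housing, turning +4.5° on the way.

```bash
python3 -m pendant '{"xyz":[[0.7,-2,-2],[1.5,-4,-1],[1.5,-4,-0.5],[1.5,-4,0],[1.5,-4,0],[1.5,-4,0],[1.4,-3.6,0],[0.6,-1.7,0],[0,0,0],[0,0,0]],"roll":[2,2.5,0,0,0,0,0,0,0,0]}'
python3 - <<'E'
from h import *
s=state();p,d=grab_frame("wrist")
K,Rm,e=cam("wrist",s)
v,u=np.mgrid[60:300,220:440];z=d[60:300,220:440]
P=np.stack([(u-K[0,2])*z/K[0,0],(v-K[1,2])*z/K[1,1],z],-1)@Rm.T+e
P=P[z>0]
for n,a,b in(("housing",.043,.053),("plate",.016,.028)):
    q=P[(P[:,2]>a)&(P[:,2]<b)];print(n,len(q),q[:,2].mean() if len(q) else 0, rect(q) if len(q)>4 else 0)
s=state();print(s["position"],s["tcp_rot"]*57.3,to(s,[.5976,.1423,.028]))
E
```

```text
t: 19.02
position: [0.6086, 0.144, 0.1421]
tcp_rot: [-3.12, 0.038, 0.374]
ft_force: [0.1, 0.0, -0.5]
finger_gap: 0.0854
housing 4162 0.04856382206113634 (array([597.5, 142.3], dtype=float32), array([50.6, 50.1]), np.float32(22.3))
plate 5016 0.022686548272991724 (array([609.9, 149.2], dtype=float32), array([120.2,  54. ]), np.float32(26.0))
[0.60856223 0.14382855 0.14216657] [-178.75511175    2.16442088   21.41668124] [-6.400e-01 -1.000e-02  1.145e+01]
```

```bash
python3 -m pendant '{"xyz":[[-0.5,0,2],[0,0,2.5],[0,0,2.5],[0,0,1.5],[0,0,0],[0,0,0]],"roll":[0,0,0,0,0,0]}'
python3 - <<'E'
from h import *
s=state();print(to(s,[.5976,.1423,.029]),s["ft_force"])
E
```

```text
t: 19.82
position: [0.5983, 0.1364, 0.0513]
tcp_rot: [-3.12, 0.041, 0.367]
ft_force: [0.2, 0.6, 0.8]
finger_gap: 0.0853
[ 0.24 -0.53  2.24] [0.22381943 0.56742397 0.76607741]
```

```bash
python3 -m pendant '{"xyz":[[0.3,-0.6,1],[0,0,0.8],[0,0,0],[0,0,0]],"roll":[0,0,0,0]}'
python3 - <<'E'
from h import *
s=state();print(to(s,[.5976,.1423,.029]),s["ft_force"],s["tcp_rot"])
E
```

```text
t: 20.32
position: [0.6001, 0.1443, 0.0345]
tcp_rot: [-3.121, 0.037, 0.367]
ft_force: [0.3, -0.2, -0.1]
finger_gap: 0.0854
[-0.29  0.1   0.55] [ 0.29384258 -0.17693366 -0.13856914] [-3.12125457  0.03654035  0.36721217]
```

```bash
python3 -m pendant '{"xyz":[[-0.3,0.1,0.4],[0,0,0],[0,0,0]],"roll":[0,0,0]}'
python3 -m pendant '{"xyz":[[0,0,0],[0,0,0],[0,0,0],[0,0,0],[0,0,0]],"roll":[0,0,0,0,0]}' 0 40
python3 -m pendant '{"xyz":[[0,0,-0.5],[0,0,-1.5],[0,0,-2],[0,0,-2],[0,0,-1],[0,0,0]],"roll":[0,0,0,0,0,0]}'
python3 - <<'E'
from h import *
s=state();print(to(s,[.430,.290,.11]),s["finger_gap"])
E
```

```text
t: 20.7
position: [0.5977, 0.142, 0.0308]
tcp_rot: [-3.122, 0.036, 0.367]
ft_force: [-0.0, -0.8, -0.9]
finger_gap: 0.0855
t: 21.32
position: [0.5983, 0.1421, 0.0313]
tcp_rot: [-3.122, 0.035, 0.367]
ft_force: [0.8, -0.1, 1.1]
finger_gap: 0.0487
t: 22.08
position: [0.6018, 0.1417, 0.1075]
tcp_rot: [-3.122, 0.032, 0.367]
ft_force: [0.5, -0.4, -1.9]
finger_gap: 0.049
[-10.72 -20.     0.49] 0.049048009375192554
```

```bash
python3 -m pendant '{"xyz":[[0,0,0],[0,0,0],[0,0,0],[0,0,0],[0,0,0],[0,0,0]],"roll":[6,8,8,7,3,0]}'
python3 - <<'E'
from h import *
s=state();print(s["tcp_rot"]*57.3,to(s,[.430,.290,.10]),s["finger_gap"])
E
```

```text
t: 22.82
position: [0.5986, 0.1413, 0.104]
tcp_rot: [3.138, 0.044, -0.21]
ft_force: [0.6, 0.4, -1.9]
finger_gap: 0.049
[179.79791168   2.54740305 -12.04006193] [-19.55 -11.03   1.23] 0.04895700652069187
```

```bash
python3 -m pendant '{"xyz":[[-1.5,-0.8,0],[-3,-1.7,0],[-3,-1.7,0],[-3,-1.7,0],[-3,-1.7,0],[-3,-1.7,0],[-1.5,-0.8,0],[0,0,0],[0,0,0]],"roll":[0,0,0,0,0,0,0,0,0]}'
python3 - <<'E'
from h import *
s=state();p,d=grab_frame("wrist");cv2.imwrite("pics/w7.png",p)
K,Rm,e=cam("wrist",s);v,u=np.mgrid[0:480,0:640]
P=np.stack([(u-K[0,2])*d/K[0,0],(v-K[1,2])*d/K[1,1],d],-1)@Rm.T+e
P=P[d>0];q=P[(P[:,2]>.0055)&(P[:,2]<.011)&(np.hypot(P[:,0]-.43,P[:,1]-.29)<.06)];print("nest",len(q),rect(q) if len(q)>4 else 0)
print(to(s,[.430,.290,.03]),s["finger_gap"],s["position"],s["tcp_rot"]*57.3)
E
```

```text
t: 23.95
position: [0.4322, 0.2834, 0.1108]
tcp_rot: [3.138, 0.049, -0.204]
ft_force: [0.3, -0.0, -1.3]
finger_gap: 0.0488
nest 1271 (array([442.1, 285.6], dtype=float32), array([74.3, 52.7]), np.float32(78.8))
[ 0.05 -0.63  8.08] 0.048832400442255876 [0.43220659 0.28339288 0.11077014] [179.78295928   2.80065198 -11.67620238]
```

View pics/w7.png

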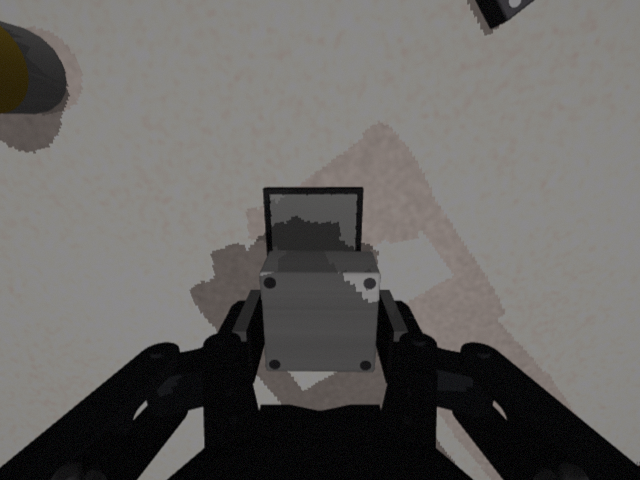

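The housing is held square. The nest's far outer corners are at (264,188) and (363,188), and the housing's top corners at (262,273), (380,273), (377,371) and (266,371).

```bash
python3 - <<'E'
from h import *
s=state()
f=proj([[264,188],[363,188]],.007,"wrist",s);ax=f[1]-f[0];ax/=np.linalg.norm(ax);n=np.array([-ax[1],ax[0],0])
for k in(1,-1):print("nest",f.mean(0)+k*n*.037,np.degrees(np.arctan2(ax[1],ax[0])))
h=proj([[262,273],[380,273],[377,371],[266,371]],.128,"wrist",s);print(h,h.mean(0),s["position"])
E
python3 -m pendant '{"xyz":[[0,-0.3,2],[0,-0.3,2.5],[0,0,1.5],[0,0,0.5],[0,0,0],[0,0,0]],"roll":[0,0,0,0,0,0]}'
```

```text
nest [0.50427613 0.27211814 0.007     ] -101.7952125752336
nest [0.43183868 0.2872448  0.007     ] -101.7952125752336
[[0.46193279 0.3007522  0.128     ]
 [0.45210403 0.25398176 0.128     ]
 [0.40324829 0.26236119 0.128     ]
 [0.41375841 0.31192767 0.128     ]] [0.43276088 0.2822557  0.128     ] [0.43232165 0.28329962 0.11074468]
t: 24.75
position: [0.4366, 0.2877, 0.0459]
tcp_rot: [3.14, 0.044, -0.21]
ft_force: [0.7, -0.4, -2.1]
finger_gap: 0.0491
```

```bash
python3 -m pendant '{"xyz":[[-0.4,-0.1,1],[0,0,1],[0,0,0.3],[0,0,0],[0,0,0]],"roll":[0,0,0,0,0]}'
python3 - <<'E'
from h import *
s=state();print(to(s,[.431,.2885,.012]),s["ft_force"],s["tcp_rot"])
E
```

```text
t: 25.38
position: [0.4322, 0.2904, 0.0226]
tcp_rot: [3.141, 0.042, -0.21]
ft_force: [1.3, 0.4, -1.9]
finger_gap: 0.0491
[-0.04  0.21  1.07] [ 1.30176855  0.43411709 -1.87652199] [ 3.14123777  0.04225896 -0.20960152]
```

```bash
python3 -m pendant '{"xyz":[[0,0.2,0.6],[0,0,0.3],[0,0,0.2],[0,0,0]],"roll":[0,0,0,0]}'
python3 - <<'E'
from h import *
s=state();print(to(s,[.431,.2885,.012]),s["ft_force"],s["tcp_rot"])
E
```

```text
t: 25.88
position: [0.4324, 0.2888, 0.013]
tcp_rot: [-3.141, 0.041, -0.21]
ft_force: [0.4, -0.4, -0.6]
finger_gap: 0.0492
[-0.13  0.06  0.11] [ 0.4357729  -0.42158979 -0.56609003] [-3.1411307   0.04138418 -0.20951139]
```

```bash
python3 -m pendant '{"xyz":[[-0.1,0,0.1],[0,0,0]],"roll":[0,0]}'
python3 -m pendant '{"xyz":[[0,0,0],[0,0,0],[0,0,0]],"roll":[0,0,0]}' 85
python3 -m pendant '{"xyz":[[0,0,-0.5],[0,0,-1],[0,0,-3],[0,0,-3],[0,0,-3],[0,0,-2],[0,0,0]],"roll":[0,0,0,0,0,0,0]}' 100
python3 - <<'E'
from h import *
s=state();p,d=grab_frame("wrist");cv2.imwrite("pics/w8.png",p)
K,Rm,e=cam("wrist",s);v,u=np.mgrid[0:480,0:640]
P=np.stack([(u-K[0,2])*d/K[0,0],(v-K[1,2])*d/K[1,1],d],-1)@Rm.T+e
P=P[(d>0)&(v<300)];P=P[np.hypot(P[:,0]-.43,P[:,1]-.29)<.06]
q=P[(P[:,2]>.0055)&(P[:,2]<.0105)];print("nest",len(q),rect(q))
q=P[(P[:,2]>.022)&(P[:,2]<.036)];A=np.linalg.lstsq(np.c_[q[:,:2],np.ones(len(q))],q[:,2],rcond=None)[0];print("housing",q[:,2].mean(),A[:2],rect(q))
print(s["finger_gap"],s["position"],s["tcp_rot"]*57.3,to(s,[.602,.145,.16]))
E
```

```text
t: 26.12
position: [0.4324, 0.289, 0.0128]
tcp_rot: [-3.141, 0.039, -0.209]
ft_force: [0.3, -0.4, 1.1]
finger_gap: 0.0491
t: 26.5
position: [0.4319, 0.2892, 0.0122]
tcp_rot: [-3.141, 0.04, -0.209]
ft_force: [-0.1, 1.2, -0.1]
finger_gap: 0.0727
t: 27.38
position: [0.4377, 0.2884, 0.1447]
tcp_rot: [-3.139, 0.038, -0.209]
ft_force: [-0.0, -0.4, -0.4]
finger_gap: 0.0856
nest 1572 (array([431.4, 288. ], dtype=float32), array([74.3, 74.8]), np.float32(168.3))
housing 0.029495922896758717 [-0.01721915  0.00164239] (array([432.7, 288.5], dtype=float32), array([50., 50.]), np.float32(78.2))
0.08560783425478397 [0.43767906 0.28840028 0.14473648] [-179.83689415    2.16304456  -11.99600025] [18.98 10.6  -2.28]
```

View pics/w8.png

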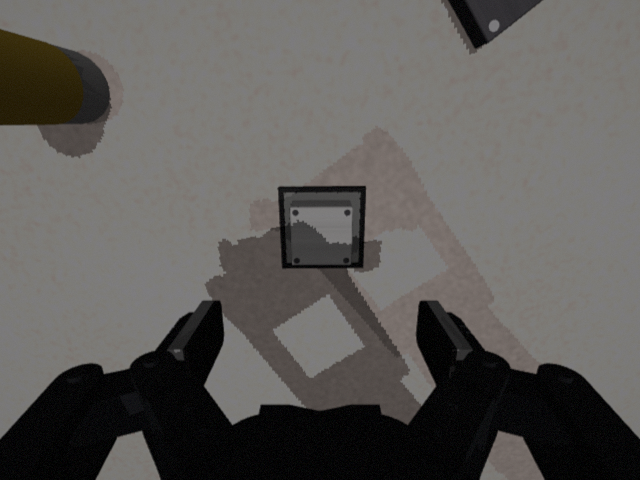

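The housing is flat in its nest, about 1.5 mm off centre. On to the plate: turn back −38°, then translate.

```bash
python3 -m pendant '{"xyz":[[0,0,0],[0,0,0],[0,0,0],[0,0,0],[0,0,0],[0,0,0],[0,0,0]],"roll":[-6,-8,-8,-8,-6,-2,0]}'
python3 - <<'E'
from h import *
s=state();print(s["tcp_rot"]*57.3,to(s,[.607,.148,.14]))
E
```

```text
t: 28.3
position: [0.4297, 0.2848, 0.1336]
tcp_rot: [-3.114, 0.047, 0.476]
ft_force: [-0.1, 0.3, 0.2]
finger_gap: 0.0854
[-178.45640067    2.71680631   27.27962519] [ 9.45 20.24 -1.64]
```

```bash
python3 -m pendant '{"xyz":[[0.6,1.3,-0.4],[1.2,2.6,-0.4],[1.2,2.6,-0.4],[1.2,2.6,-0.3],[1.2,2.6,0],[1.2,2.6,0],[1.2,2.6,0],[0.8,1.7,0],[0,0,0],[0,0,0]],"roll":[0,0,0,0,0,0,0,0,0,0]}'
python3 - <<'E'
from h import *
s=state();p,d=grab_frame("wrist")
K,Rm,e=cam("wrist",s);v,u=np.mgrid[0:480,0:640]
P=np.stack([(u-K[0,2])*d/K[0,0],(v-K[1,2])*d/K[1,1],d],-1)@Rm.T+e
P=P[(d>0)&(v<300)];P=P[np.hypot(P[:,0]-.61,P[:,1]-.149)<.12]
q=P[(P[:,2]>.014)&(P[:,2]<.030)];A=np.linalg.lstsq(np.c_[q[:,:2],np.ones(len(q))],q[:,2],rcond=None)[0]
print(len(q),q[:,2].mean(),A[:2],rect(q));c=rect(q)[0]/1000
s=state();print(s["position"],s["tcp_rot"],s["joints"],to(s,[*c,.005]))
E
```

```text
t: 29.55
position: [0.5998, 0.1488, 0.1378]
tcp_rot: [-3.116, 0.05, 0.471]
ft_force: [-0.6, -0.3, 0.3]
finger_gap: 0.0853
9923 0.022692737158028754 [-0.00079722 -0.00128092] (array([610. , 149.2], dtype=float32), array([120.,  54.]), np.float32(26.0))
[0.59974545 0.14889877 0.13779227] [-3.11632827  0.04994745  0.47090953] [0.12639586 0.32734581 1.66237379 0.00740403 1.20742188 1.22408988] [ 1.59  0.77 13.2 ]
```

```bash
python3 -m pendant '{"xyz":[[0.3,0.2,0],[0.3,0.2,0],[0.3,0.2,0],[0.3,0.2,0],[0,0,0],[0,0,0],[0,0,0],[0,0,0],[0,0,0],[0,0,0],[0,0,0],[0,0,0],[0,0,0],[0,0,0],[0,0,0],[0,0,0],[0,0,0],[0,0,0],[0,0,0],[0,0,0]],"roll":[0,0,0,0,0,0,0,0,0,0,0,0,0,0,0,0,0,0,0,0]}'
python3 - <<'E'
from h import *
s=state();print(s["tcp_rot"],s["joints"][1:5],to(s,[.610,.1492,.005]))
E
```

```text
t: 32.1
position: [0.6134, 0.149, 0.1372]
tcp_rot: [-3.116, 0.05, 0.474]
ft_force: [-0.0, -0.8, -0.8]
finger_gap: 0.0853
[-3.11575948  0.05037821  0.47377667] [0.35440848 1.62816518 0.00747165 1.21520412] [ 0.37  0.17 13.21]
```

```bash
python3 -m pendant '{"xyz":[[0.3,0.2,1],[0,0,2],[0,0,2.5],[0,0,2.5],[0,0,1.5],[0,0,0.5],[0,0,0],[0,0,0]],"roll":[0,0,0,0.5,0.5,0,0,0]}'
python3 - <<'E'
from h import *
s=state();print(s["tcp_rot"],to(s,[.610,.1492,.004]))
E
```

```text
t: 33.1
position: [0.6096, 0.1483, 0.0286]
tcp_rot: [-3.116, 0.054, 0.456]
ft_force: [1.0, -0.4, -0.2]
finger_gap: 0.0855
[-3.11550173  0.05426426  0.45563348] [ 0.21 -0.01  2.46]
```

```bash
python3 -m pendant '{"xyz":[[0.2,0,1],[0,0,0.8],[0,0,0.3],[0,0,0],[0,0,0]],"roll":[0,0,0,0,0]}'
python3 - <<'E'
from h import *
s=state();print(s["tcp_rot"],s["ft_force"],to(s,[.610,.1492,.004]))
E
```

```text
t: 33.72
position: [0.612, 0.1495, 0.0081]
tcp_rot: [-3.117, 0.051, 0.456]
ft_force: [0.1, -0.4, 0.6]
finger_gap: 0.0855
[-3.11667167  0.05069892  0.45564462] [ 0.10497282 -0.35845524  0.59513442] [-0.17 -0.05  0.42]
```

```bash
python3 -m pendant '{"xyz":[[-0.2,0,0.3],[0,0,0],[0,0,0]],"roll":[0,0,0]}'
python3 -m pendant '{"xyz":[[0,0,0],[0,0,0],[0,0,0],[0,0,0],[0,0,0]],"roll":[0,0,0,0,0]}' 0 80
python3 -m pendant '{"xyz":[[0,0,-0.5],[0,0,-1],[0,0,-1.5],[0,0,-1.5],[0,0,-1],[0,0,0]],"roll":[0,0,0,0,0,0]}'
python3 - <<'E'
from h import *
s=state();print(s["tcp_rot"],s["ft_force"],s["joints"],to(s,[.4364,-.2679,.08]))
E
```

```text
t: 34.1
position: [0.6101, 0.1485, 0.0054]
tcp_rot: [-3.117, 0.05, 0.456]
ft_force: [0.3, -0.8, -0.7]
finger_gap: 0.0854
t: 34.72
position: [0.6104, 0.1492, 0.0065]
tcp_rot: [-3.116, 0.049, 0.455]
ft_force: [0.6, -0.1, -0.2]
finger_gap: 0.0518
t: 35.48
position: [0.6117, 0.1487, 0.0633]
tcp_rot: [-3.115, 0.053, 0.455]
ft_force: [-0.1, -0.2, -5.0]
finger_gap: 0.0519
[-3.11484504  0.05311647  0.45525511] [-0.10900817 -0.18409208 -4.96964983] [0.12316578 0.44384336 1.66294819 0.00898366 1.09374552 1.23505732] [-34.11  29.7   -0.65]
```

```bash
python3 -m pendant '{"xyz":[[0,0,-1],[0,0,-1],[0,0,-1],[0,0,-0.5],[0,0,0],[0,0,0],[0,0,0],[0,0,0],[0,0,0],[0,0,0],[0,0,0],[0,0,0],[0,0,0],[0,0,0],[0,0,0],[0,0,0],[0,0,0],[0,0,0],[0,0,0],[0,0,0]],"roll":[2,4,4,4,4,4,4,4,4,4,4,4,4,4,4,4,4,3,1,0]}'
python3 - <<'E'
from h import *
s=state();print(s["tcp_rot"]*57.3,s["ft_force"],to(s,[.4364,-.2679,.10]),s["finger_gap"])
E
```

```text
t: 37.98
position: [0.6096, 0.1481, 0.1]
tcp_rot: [3.089, 0.047, -0.832]
ft_force: [0.3, -0.2, -4.5]
finger_gap: 0.0515
[177.02404884   2.66903689 -47.69466037] [ 0.25009264 -0.20631736 -4.53487578] [19.08 40.8   1.24] 0.0514715297147505
```

```bash
python3 -m pendant '{"xyz":[[0.6,1.2,0],[1.2,2.5,0],[1.2,2.5,0],[1.2,2.5,0],[1.2,2.5,0],[1.2,2.5,0],[1.2,2.5,0],[1.2,2.5,0],[1.2,2.5,0],[1.2,2.5,0],[1.2,2.5,0],[1.2,2.5,0],[1.2,2.5,0],[1.2,2.5,0],[1.2,2.5,0],[1,2.2,0],[0.6,1.2,0],[0,0,0],[0,0,0]],"roll":[0,0,0,0,0,0,0,0,0,0,0,0,0,0,0,0,0,0,0]}'
python3 - <<'E'
from h import *
import pickle
s=state();p,d=grab_frame("wrist");cv2.imwrite("pics/w9.png",p)
K,Rm,e=cam("wrist",s);v,u=np.mgrid[0:480,0:640]
P=np.stack([(u-K[0,2])*d/K[0,0],(v-K[1,2])*d/K[1,1],d],-1)@Rm.T+e
P=P[(d>0)];P=P[np.hypot(P[:,0]-.436,P[:,1]+.268)<.1]
q=P[(P[:,2]>.0055)&(P[:,2]<.0105)];print("nest",len(q),rect(q))
r=P[(P[:,2]>s["position"][2]+.005)&(P[:,2]<s["position"][2]+.03)];A=np.linalg.lstsq(np.c_[r[:,:2],np.ones(len(r))],r[:,2],rcond=None)[0];print(len(r),r[:,2].mean(),A[:2],rect(r))
print(to(s,[.4364,-.2679,.05]),s["finger_gap"],s["position"],s["tcp_rot"]*57.3)
E
```

```text
t: 40.35
position: [0.4314, -0.2814, 0.1167]
tcp_rot: [3.086, 0.043, -0.834]
ft_force: [1.1, 0.4, -4.2]
finger_gap: 0.0518
nest 1413 (array([ 447.3, -281.6], dtype=float32), array([ 78.4, 116.4]), np.float32(134.1))
30388 0.13310351873176876 [-0.04757187 -0.04026048] (array([ 436.3, -284.6], dtype=float32), array([ 80.1, 110.1]), np.float32(132.2))
[-0.38 -1.65  6.61] 0.05178780525609152 [ 0.43142855 -0.28138572  0.11665836] [176.81065744   2.44684953 -47.8107461 ]
```

View pics/w9.png

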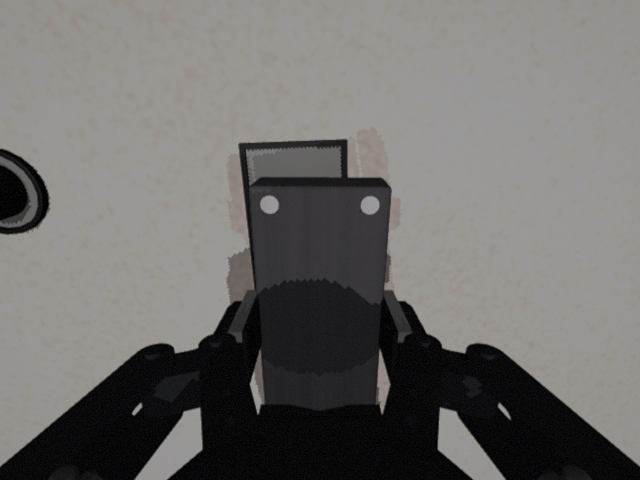

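The plate is held across the jaws, tilted about 0.06 rad. The nest's far edge is at (240..347,142), with the nest centred near (0.437,−0.271) and 2° off the plate.

```bash
python3 -m pendant '{"xyz":[[-0.3,-0.6,1],[-0.3,-0.5,1.5],[0,-0.3,2],[0,0,1.5],[0,0,0],[0,0,0]],"roll":[-1,-1,0,0,0,0]}'
python3 - <<'E'
from h import *
s=state();print(to(s,[.437,-.271,.011]),s["ft_force"],s["tcp_rot"]*57.3)
E
```

```text
t: 41.15
position: [0.4334, -0.2626, 0.0507]
tcp_rot: [3.088, 0.049, -0.791]
ft_force: [-0.6, 0.2, -4.0]
finger_gap: 0.0517
[1.05 0.13 3.93] [-0.62526306  0.23024118 -4.02950419] [176.9155303    2.81347141 -45.30957911]
```

```bash
python3 -m pendant '{"xyz":[[0.5,0.1,1],[0.4,0,1],[0,0,0.4],[0,0,0],[0,0,0]],"roll":[0,0,0,0,0]}'
python3 - <<'E'
from h import *
s=state();p,d=grab_frame("wrist");cv2.imwrite("pics/w10.png",p)
K,Rm,e=cam("wrist",s);v,u=np.mgrid[0:480,0:640]
P=np.stack([(u-K[0,2])*d/K[0,0],(v-K[1,2])*d/K[1,1],d],-1)@Rm.T+e
P=P[(d>0)&(v<300)];P=P[np.hypot(P[:,0]-.436,P[:,1]+.268)<.1]
q=P[(P[:,2]>.0055)&(P[:,2]<.0105)];print("nest",len(q),rect(q))
r=P[(P[:,2]>s["position"][2]+.01)&(P[:,2]<s["position"][2]+.022)];print(len(r),r[:,2].mean(),rect(r))
print(to(s,[.437,-.271,.011]),s["ft_force"],s["position"],s["tcp_rot"]*57.3)
E
```

```text
t: 41.78
position: [0.4389, -0.2718, 0.0261]
tcp_rot: [3.088, 0.046, -0.791]
ft_force: [0.5, 0.7, -3.9]
finger_gap: 0.0517
nest 3928 (array([ 462.1, -297. ], dtype=float32), array([78.5, 73.9]), np.float32(44.0))
15820 0.04227798727760437 (array([ 465. , -296.8], dtype=float32), array([65.1, 49.3]), np.float32(44.5))
[-0.12 -0.    1.52] [ 0.49140501  0.66097559 -3.87777583] [ 0.43889391 -0.27177155  0.02610144] [176.93705362   2.61568011 -45.33917793]
```

View pics/w10.png

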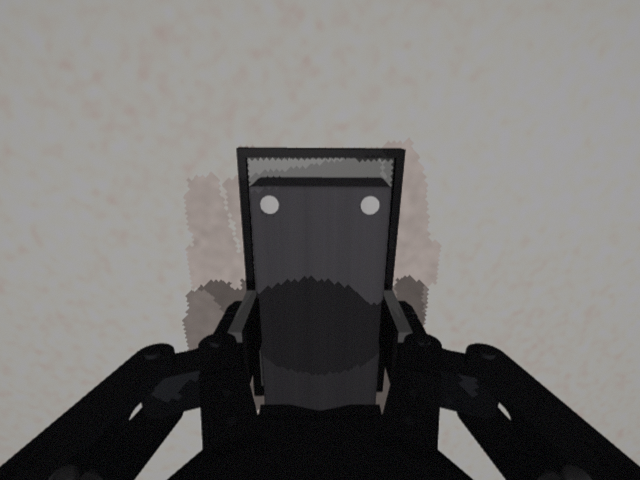

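The plate is centred laterally over the nest, and the far-edge geometry gives a nest centre of (0.4375,−0.272). Lowering.

```bash
python3 -m pendant '{"xyz":[[-0.1,0,0.7],[0,0,0.4],[0,0,0.2],[0,0,0],[0,0,0]],"roll":[0,0,0,0,0]}'
python3 - <<'E'
from h import *
s=state();print(to(s,[.437,-.2715,.0095]),s["ft_force"],s["tcp_rot"]*57.3)
E
```

```text
t: 42.45
position: [0.4373, -0.271, 0.0126]
tcp_rot: [3.088, 0.045, -0.791]
ft_force: [-0.8, 0.8, -4.4]
finger_gap: 0.052
[0.03 0.04 0.32] [-0.82476134  0.80554766 -4.36859105] [176.94192254   2.58415987 -45.32866468]
```

```bash
python3 -m pendant '{"xyz":[[0,0,0.2],[0,0,0.1],[0,0,0.1],[0,0,0]],"roll":[0,0,0,0]}'
python3 - <<'E'
from h import *
s=state();print(to(s,[.437,-.2715,.0095]),s["ft_force"],s["tcp_rot"]*57.3)
E
```

```text
t: 42.95
position: [0.4375, -0.2713, 0.0115]
tcp_rot: [3.088, 0.046, -0.791]
ft_force: [-0.6, 0.6, -2.3]
finger_gap: 0.0514
[-0.01  0.04  0.2 ] [-0.63116509  0.5775503  -2.25448905] [176.93912409   2.64092266 -45.32471192]
```

Edge contact has begun. I'll press down slightly more, then release gently.

```bash
python3 -m pendant '{"xyz":[[0,0,0.2],[0,0,0.15],[0,0,0]],"roll":[0,0,0]}' - 20
python3 -m pendant '{"xyz":[[0,0,0],[0,0,0],[0,0,0],[0,0,0]],"roll":[0,0,0,0]}' 100
python3 -m pendant '{"xyz":[[0,0,-0.5],[0,0,-1],[0,0,-3],[0,0,-3],[0,0,-3],[0,0,-2],[0,0,0],[0,0,0]],"roll":[0,0,0,0,0,0,0,0]}'
python3 - <<'E'
from h import *
s=state();p,d=grab_frame("wrist");cv2.imwrite("pics/w11.png",p)
K,Rm,e=cam("wrist",s);v,u=np.mgrid[0:480,0:640]
P=np.stack([(u-K[0,2])*d/K[0,0],(v-K[1,2])*d/K[1,1],d],-1)@Rm.T+e
P=P[(d>0)&(v<300)];P=P[np.hypot(P[:,0]-.436,P[:,1]+.268)<.1]
q=P[(P[:,2]>.0055)&(P[:,2]<.0105)];print("nest",len(q),rect(q))
r=P[(P[:,2]>.018)&(P[:,2]<.033)];A=np.linalg.lstsq(np.c_[r[:,:2],np.ones(len(r))],r[:,2],rcond=None)[0];print("plate",r[:,2].mean(),A[:2],rect(r))
p,d=grab_frame("top");cv2.imwrite("pics/top2.png",p)
p,d=grab_frame("side");cv2.imwrite("pics/side2.png",p)
E
```

```text
t: 43.32
position: [0.4376, -0.2713, 0.0116]
tcp_rot: [3.088, 0.048, -0.791]
ft_force: [-0.5, 0.9, -4.1]
finger_gap: 0.0517
t: 43.82
position: [0.4397, -0.2732, 0.012]
tcp_rot: [3.088, 0.042, -0.791]
ft_force: [0.1, 1.4, 0.4]
finger_gap: 0.0855
t: 44.82
position: [0.4489, -0.2724, 0.1441]
tcp_rot: [3.089, 0.039, -0.791]
ft_force: [-0.5, -0.2, -0.4]
finger_gap: 0.0855
nest 2027 (array([ 439.1, -273.2], dtype=float32), array([ 78.3, 140. ]), np.float32(134.1))
plate 0.025595474072648342 [-0.00014991  0.00135634] (array([ 439.1, -272.6], dtype=float32), array([ 54.4, 117.9]), np.float32(134.7))
```

View pics/side2.png

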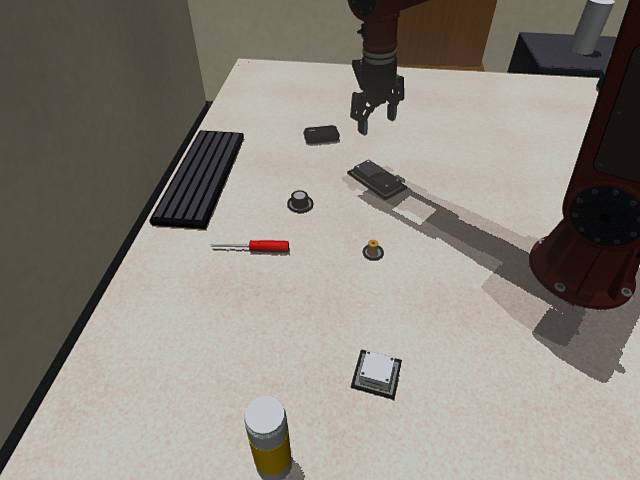

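The side view shows the plate (377,178), roller (300,201), bush (373,248) and housing (378,371) all upright in their nests. The can and the screwdriver haven't moved, and the gripper is clear.

```bash
python3 -c "
from bench import *
print(finish_job())"
```

```text
the job is handed in; nothing more can be done
None
```

I took the stack apart from the top down and set the bush, roller, housing and plate each in its own nest. The job was handed in at about 45 s of the 109 s allowed; it reports no verdict.

| Part | Distance from nest centre | Height and tilt check |
|---|---|---|
| Bush | about 4 mm | looked upright; tilt not measured |
| Roller | about 1.3 mm | top at 29.7 mm (29 mm if fully seated); tilt not measured |
| Housing | about 1.5 mm | top at 29.5 mm (29 mm if fully seated); measured tilt 0.017 rad |
| Plate | about 1 mm, 0.6° off the nest's long side | top at 25.6 mm (25 mm if fully seated); measured tilt about 0.001 rad |

- **Bystanders and gripper:** the last side picture shows all four parts upright in their nests and the gripper clear. The spray can and screwdriver look unmoved.
- **Tool tilt:** the tool drifted to about 0.07 rad off vertical during the moves. The plate was therefore lowered about 0.06 rad tilted and settled flat when released.
- **Camera disagreement:** the top and wrist cameras put the nests 2–5 mm apart. I relied mainly on the close-up wrist view.

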